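# Push the guitar's push-pull knobs down in order

## Task

The four push-pull knobs on the blue guitar body were left pulled up after the wiring test. With the fingertips, lightly push three of them fully down, in this order: first the wide flat disc knob, then the tall narrow barrel knob, then the round-topped dome knob. Leave the pointer knob (the one with a bar on top) pulled up, do not pull any knob, do not touch the lacquered body, and leave everything else lying where it is.

Things in the scene. Friction and masses are not known exactly. Their poses are not given: they have to be found in the camera images.
- guitar: Bare blue electric guitar body, 340 x 410 x 45 mm, fixed face up on wooden rests; face level, 75 mm above the bench. Origin on the bench under its middle; y along its length to the neck end, z up. White pickups and a steel bridge along the middle rise up to 9 mm above the face. The four knobs stand on its -x side, towards the tail (-y), at least 60 mm apart, in any arrangement.
- knob_disc_top (a point): Wide flat disc knob, black plastic, 36 mm across, 12 mm thick. This point is the centre of its top and moves with it: 29 mm above the guitar's face when pulled up, 21 mm when down and let go. z up.
- knob_disc (a joint): How far that knob's shaft is pushed down, m: 0 to 0.001 at the start (pulled up), 0.008 fully down at its stop, negative if pulled further up (to -0.004). It slides vertically with about 3 N of friction and stays where it is left. The cap sits on a rubber pad on the shaft: it gives about 1 mm per 2.5 N (7 mm at most) and springs back.
- knob_barrel_top (a point): Tall narrow barrel knob, black plastic, straight cylinder 20 mm across, 26 mm tall. This point is the centre of its top and moves with it: 43 mm above the guitar's face when pulled up, 35 mm when down and let go. z up.
- knob_barrel (a joint): How far that knob's shaft is pushed down, m: 0 to 0.001 at the start (pulled up), 0.008 fully down at its stop, negative if pulled further up (to -0.004). It slides vertically with about 3 N of friction and stays where it is left. The cap sits on a rubber pad on the shaft: it gives about 1 mm per 2.5 N (7 mm at most) and springs back.
- knob_dome_top (a point): Round-topped dome knob, black plastic, 28 mm across, 16 mm tall. This point is the centre of its top and moves with it: 33 mm above the guitar's face when pulled up, 25 mm when down and let go. z up.
- knob_dome (a joint): How far that knob's shaft is pushed down, m: 0 to 0.001 at the start (pulled up), 0.008 fully down at its stop, negative if pulled further up (to -0.004). It slides vertically with about 3 N of friction and stays where it is left. The cap sits on a rubber pad on the shaft: it gives about 1 mm per 2.5 N (7 mm at most) and springs back.
- knob_pointer_top (a point): Pointer knob, black plastic: a raised bar 36 x 9 mm, 10 mm high, over a round foot 22 mm across. To be left pulled up. This point is the centre of its top and moves with it: 35 mm above the guitar's face when pulled up, 27 mm when down and let go. z up.
- knob_pointer (a joint): How far that knob's shaft is pushed down, m: 0 to 0.001 at the start (pulled up), 0.008 fully down at its stop, negative if pulled further up (to -0.004). It slides vertically with about 3 N of friction and stays where it is left. The cap sits on a rubber pad on the shaft: it gives about 1 mm per 2.5 N (7 mm at most) and springs back.
- jar: Small clear plastic jar with a lid, 30 mm across, 42 mm tall, loose, standing on the guitar's face next to the knobs. Origin at the centre of its underside.
- tape: Small roll of masking tape, 72 mm across, 20 mm high, lying loose on the guitar's face, on the +x side. Origin at the centre of its underside.
- sanding_block: Cork sanding block, 60 x 36 x 24 mm, lying loose on the guitar's face on the +x side near the neck end. Origin at the centre of its underside.
- flask: Amber glass bottle, 64 mm across, 190 mm tall, loose on the bench. Origin at the centre of its underside.
- tape_roll: Large roll of masking tape, 120 mm across, 25 mm high, loose on the bench. Origin at the centre of its underside.
- neck_blank: Dark wooden neck blank, 360 x 60 x 25 mm, long along its x, loose on the bench. Origin at the centre of its underside.

How it is judged:
On the way, in this order (a step that is already met when the one before it is completed fails the run):
1. the disc knob is pushed down (value of joint knob_disc above 0.0065 m), for 0.2 s.
2. then the barrel knob is pushed down (value of joint knob_barrel above 0.0065 m), for 0.2 s.
3. then the dome knob is pushed down (value of joint knob_dome above 0.0065 m), for 0.2 s.
At the end, for the whole second after the job is handed in: The disc, barrel and dome knobs are each at least 6.5 mm down of their 8 mm and stay there, the pointer knob is less than 3 mm down, and every loose thing rests within 20 mm of where it was (value of joint each of knob_disc, knob_barrel, knob_dome above 0.0065 m and value of joint knob_pointer below 0.003 m and distance of each of jar, tape, sanding_block, flask, tape_roll, neck_blank from where it was at the start of the episode below 0.02 m and linear speed of each of jar, tape, sanding_block, flask, tape_roll, neck_blank below 0.02 m/s); the robot touches nothing.
It fails at once if a knob is pushed more than 4 mm down before its turn (the one before it being at least 6.5 mm down) ((value of joint knob_disc below 0.0065 m and value of joint any of knob_barrel, knob_dome above 0.004 m) or (value of joint knob_barrel below 0.0065 m and value of joint knob_dome above 0.004 m)).
It fails at once if the pointer knob is pushed more than 3 mm down, or any knob is pulled up by more than 2 mm (value of joint knob_pointer above 0.003 m or value of joint any of knob_disc, knob_barrel, knob_dome, knob_pointer below -0.002 m).
It fails at once if a knob is pushed hard (over 20 N) (contact force between any of the fingers, the arm and knob_disc above 20 N or contact force between any of the fingers, the arm and knob_barrel above 20 N or contact force between any of the fingers, the arm and knob_dome above 20 N or contact force between any of the fingers, the arm and knob_pointer above 20 N).
It fails at once if the robot touches the guitar's body with more than 2 N (contact force between any of the arm, the fingers and guitar above 2 N).
It fails at once if a loose thing is moved more than 20 mm or lifted (distance of any of jar, tape, sanding_block, flask, tape_roll, neck_blank from where it was at the start of the episode above 0.02 m).
It also fails if it takes over 43 s, if anything falls off the work surface, if the arm or the gripper's body presses on something with over 40 N, if the wrist force passes 120 N, or if a joint passes its speed limit or range.

## Robot

A 6-joint arm with a two-finger parallel gripper is mounted at the origin on the work surface. World frame = base frame: x ahead of the robot, y to its left, z up, the work surface at z = 0. Lengths are in m, angles in rad, forces in N, time in s.
With the tool pointing down it reaches from about 0.35 to 0.875 m from the base axis. Payload 4.2 kg.
Tool frame: the origin (TCP) lies on the mounting face of the last link; the fingertips stand 173 mm ahead of it and the grasp point (between the pads) lies 155 mm ahead of it; z points along the fingers, y is the line along which they close (so a half turn about z gives the same grasp; the last joint's range is limited). The gripper opens to 85 mm and grips with 20 to 120 N. Pads are 22 mm wide; open, the fingers measure 114 mm over their backs; the gripper's body (76 mm by 85 mm) begins 54 mm behind the grasp point. The pads swing forward as they close: fully open they stand 13 mm farther back than shut.
Start: joints at [-0.869, 0.385, 0.008, 0, -1.194, -0.259], TCP at [0.268, -0.565, 0.405] pointing down, gripper open.
Joint ranges: [-3.14, 3.14], [-1.21, 2.06], [-1.07, 1.41], [-3.16, 2.05], [-2.99, -0.16], [-3.1, 3.1]. Speed limits (rad/s): [2.79, 2.79, 3.14, 3.14, 3.14, 3.14].

## Interface

Orientations are given as a unit quaternion [x, y, z, w].
In Python, from cell import env gives the robot as it stands.
- The arm moves only by the tool jog_arm, never from a script. Its argument "deltas" is a list that holds one entry, the list of rows, each a list of 5 numbers: the closure in counts, from 0 (fully open) to 255 (shut), then the shift along the tool's x, y, z in cm, then the turn about the tool's z in rad. In form: [[[gripper, tx, ty, tz, twist], ...]]. A call has 1 to 10 rows; each row is the pose to reach, as a shift and turn from the pose commanded when the call began, along the tool's axes at that moment; what a row does not reach only later rows make up. A row lasts 1/12 s, in which the tool goes at most 41.7 mm and 7.16 degrees, less where a joint would pass 70% of its speed; a pose out of reach is approached as far as the arm can. A call with a gripper value outside its range is refused whole. The fingers move at their own pace and stop on an object; the grip force is fixed at half the most. Time passes only in rows, so rows that repeat a pose let the fingers close. It gives the time, the measured TCP pose, the force, the opening and the grip force at its end, in the units of the state.
- env.get_state(): the state, without advancing time (a new reading comes with each control period).
- env.camera(name): name is "scene" or "top" or "wrist"; returns a dict with "color" (420x560x3 uint8, blue, green, red), "z_map" (420x560 float32, m along the optical axis (not along the pixel's ray), 0 where there is no reading), "camera_matrix" (3x3 intrinsics, pixels), "k1" (the pictures are not rectified: a ray, as slopes to the right and down, at radius r is drawn at 1 + k1 r^2 times it, then the intrinsics apply), "rvec" (rotation vector, rad) and "tvec" (3), from world to camera coordinates, as OpenCV has them. Camera axes: x right, y down, z forward; pixel columns grow to the right and rows downward; lengths in m; the calibration is good to about 2 mm. A picture is of the moment at which its call begins.
- env.job_done(): hands the job in; it is judged then, once.
The state is a dict: "time": time; "joint_pos": joint angles; "joint_vel": joint speeds; "tau": joint torques, N m; "eef_pos": TCP position; "tool_rot": TCP orientation; "force": force on the tool from outside, world axes, zero at the start; "wrist_torque": the same for the moment, N m; "width": opening from 0.0 (shut) to 1.0 (fully open); "gripper_force": force on a finger pad.
Only numpy, scipy, OpenCV 4.12 (cv2) and the standard library are available. Lean on these libraries where they do the work, as an engineer would, in place of code of your own. Each camera call takes 0.05 s, during which the arm holds its last target. There are 200 camera calls.

## Working session

There is one attempt and no reset: what is moved stays moved. The work goes in short steps, Python scripts to look and compute and a tool call to move; the robot and the scene stay as the last step left them, time stands still between calls to the robot, and variables do not carry over. Pictures are saved under pics/ and viewed, at most 10 in all, crops included, and the job is handed in when it is done.

Besides the shell and the picture viewer there is one more tool, called after ">>>" by a JSON object that holds its "name" and its "arguments", one argument or row to a line. jog_arm: Moves the arm, as the interface text tells. Its arguments: {"type":"object","properties":{"deltas":{"type":"array","items":{"type":"array","items":{"type":"array","items":{"type":"number"}}}}},"required":["deltas"]}

```bash
mkdir -p pics
cat > h.py <<'E'
import numpy as np, cv2
from cell import env
from scipy.spatial.transform import Rotation as R
def shot(n,f):
    c=env.camera(n); cv2.imwrite('pics/'+f,c['color']); np.savez('pics/'+f+'.npz',**c); return c
def pts(c,uv):
    """world rays at pixels -> origin, dirs"""
    K=c['camera_matrix']; k=float(c['k1'])
    d=cv2.undistortPoints(np.float64(uv).reshape(-1,1,2),K,np.array([k,0,0,0,0.])).reshape(-1,2)
    Rm=cv2.Rodrigues(c['rvec'])[0]; D=np.c_[d,np.ones(len(d))]
    return -Rm.T@c['tvec'].ravel(), D@Rm
def plane(c,uv,z):
    o,D=pts(c,uv); return o+D*((z-o[2])/D[:,2])[:,None]
def cloud(c):
    v,u=np.mgrid[0:420,0:560]; o,D=pts(c,np.c_[u.ravel(),v.ravel()])
    return (o+D*c['z_map'].reshape(-1,1)).reshape(420,560,3)
E
python3 - <<'E'
from h import *
c=shot('top','t1.png'); shot('scene','s1.png')
s=env.get_state(); print(s['eef_pos'],s['tool_rot'],s['time'],s['width'])
print(R.from_quat(s['tool_rot']).as_matrix().round(3))
E
```

```text
[ 0.2677653  -0.56453241  0.40375851] [-2.19546394e-01  9.75601589e-01  9.20436974e-04 -2.72116225e-04] 0.1 1.0003510249997427
[[-0.904 -0.428 -0.001]
 [-0.428  0.904  0.002]
 [ 0.     0.002 -1.   ]]
```

View pics/t1.png

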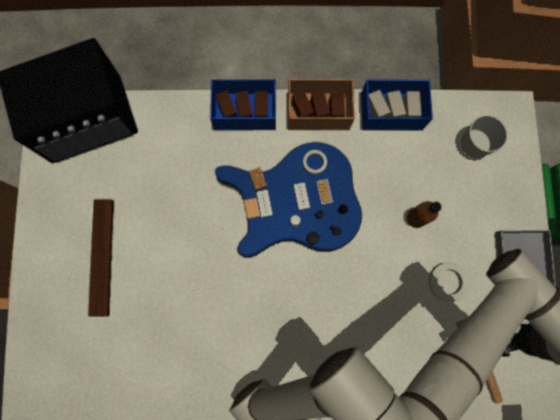

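View pics/s1.png

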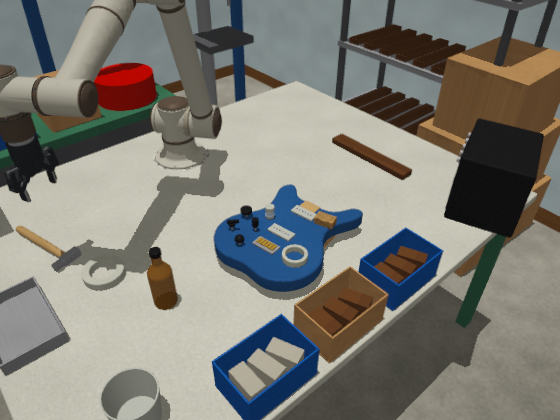

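The top view shows the knobs at about (319,214), (343,209), (336,231) and (312,238), with the jar at (295,220). The scene view shows the same four near (246,211), (233,224), (255,223) and (239,240). I'll enlarge both and measure.

Run:
```python
from h import *
a=np.load('pics/t1.png.npz'); b=np.load('pics/s1.png.npz')
A=cv2.resize(a['color'][190:255,280:365],None,fx=7,fy=7,interpolation=cv2.INTER_CUBIC)[:,:400*2]
B=cv2.resize(b['color'][195:255,215:285],None,fx=7,fy=7,interpolation=cv2.INTER_CUBIC)
cv2.imwrite('pics/a.png',A);cv2.imwrite('pics/b.png',B)
for n,c,box in(('top',a,(195,250,285,360)),('scene',b,(198,250,220,280))):
    P=cloud(c); r0,r1,c0,c1=box
    m=np.zeros((420,560),np.uint8); m[r0:r1,c0:c1]=(c['color'][r0:r1,c0:c1].max(2)<60)
    nn,l,st,ce=cv2.connectedComponentsWithStats(m)
    for i in range(1,nn):
        if st[i,4]>8:
            q=P[l==i]; print(n,ce[i].round(1),st[i,:5],'plane',plane(c,[ce[i]],.105)[0].round(3),'med',np.median(q,0).round(3),'zmax',q[:,2].max().round(3))
P=cloud(a); print('face z',P[200:208,300:330,2].mean(), 'cam', pts(a,[[280,210]])[0])
```

```text
top [342.4 208.8] [337 204  11  10  80] plane [ 0.625 -0.172  0.105] med [ 0.626 -0.172  0.101] zmax 0.114
top [318.7 214.3] [315 210   8   9  51] plane [ 0.609 -0.102  0.105] med [ 0.608 -0.102  0.115] zmax 0.125
top [335. 230.] [329 225  13  10  77] plane [ 0.563 -0.148  0.105] med [ 0.563 -0.149  0.104] zmax 0.116
top [308.6 240.1] [285 232  37  18 212] plane [ 0.534 -0.072  0.105] med [ 0.538 -0.079  0.1  ] zmax 1.448
scene [245.9 210.4] [241 206  11  10  85] plane [ 0.549 -0.091  0.105] med [ 0.546 -0.089  0.104] zmax 0.969
scene [254.6 222.3] [252 218   6  10  55] plane [ 0.609 -0.105  0.105] med [ 0.614 -0.109  0.111] zmax 0.969
scene [232.1 222.5] [227 220  12   8  61] plane [ 0.567 -0.155  0.105] med [ 0.566 -0.156  0.104] zmax 0.112
scene [239.1 238.5] [235 235   9   8  61] plane [ 0.636 -0.182  0.105] med [ 0.632 -0.179  0.101] zmax 0.111
face z 0.08348043832900191 cam [0.36181229 0.0335503  1.44809921]
```

View pics/a.png

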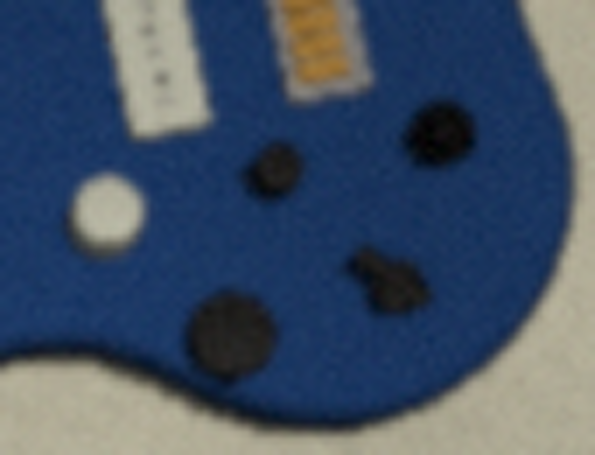

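View pics/b.png

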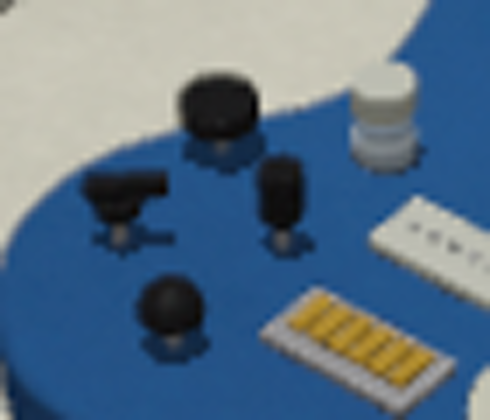

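The crops identify the knobs:
- Disc: crop (230,335), full image (313,238)
- Barrel: (319,214)
- Dome: (343,209)
- Pointer, with its bar: (336,231)
- Jar: (295,220)

I'll hover over the group with the gripper shut and look closer with the wrist camera.

>>> {"name": "jog_arm", "arguments": {
  "deltas": [
    [[255,-1,0.6,0,0],[255,-4,2.4,0,0],[255,-7,4.2,0,0],[255,-10,6,0,0],[255,-13,7.8,0,0],[255,-16,9.6,0,0],[255,-19,11.4,0,0],[255,-22,13.2,0,0],[255,-25,15,0,0],[255,-27,16.2,0,0]]
  ]
}}

```text
time: 0.93
eef_pos: [0.4434, -0.2997, 0.4047]
tool_rot: [-0.221, 0.975, 0.0, 0.0]
force: [0.6, -0.4, -0.6]
width: -0.003
gripper_force: 0.0
```

>>> {"name": "jog_arm", "arguments": {
  "deltas": [
    [[255,-3,1.8,0,0],[255,-6,3.6,0,0],[255,-9,5.4,0,0],[255,-12,7.2,0,0],[255,-15,9,0,0],[255,-17.5,10.6,0,0],[255,-19,11.5,0,0],[255,-20,12,0,0],[255,-20,12,0,0],[255,-20,12,0,0]]
  ]
}}

```text
time: 1.77
eef_pos: [0.5715, -0.1082, 0.4044]
tool_rot: [-0.22, 0.976, 0.0, -0.0]
force: [0.4, 0.0, 0.2]
width: -0.002
gripper_force: 0.0
```

Run:
```python
from h import *
c=shot('wrist','w1.png'); s=env.get_state(); print(s['eef_pos'],s['force'],s['time'],s['width']); print('cam',pts(c,[[280,210]])[0], pts(c,[[280,210]])[1])
```

```text
[ 0.57117131 -0.10881254  0.40451307] [-0.4843808  -0.45627597 -0.58947977] 1.8167 -0.003304485135512689
cam [ 0.49455737 -0.14360833  0.37239949] [[ 0.30182064  0.14088736 -0.94298361]]
```

View pics/w1.png

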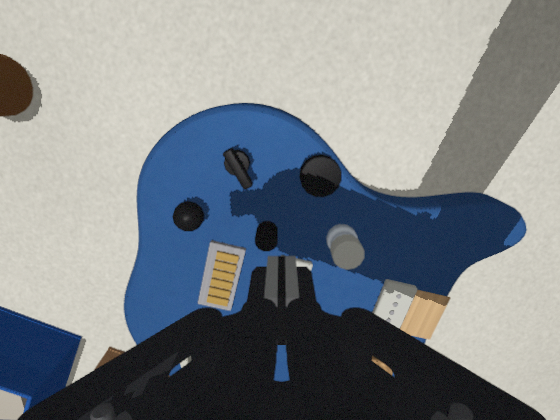

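The wrist view shows the disc at (321,175), the barrel at (266,236), the dome at (188,215), the pointer at (237,168) and the jar at (345,247). Next I'll take each top's centre from the depth and check it against a ray cast onto the plane of that top.

Run:
```python
from h import *
c=np.load('pics/w1.png.npz'); P=cloud(c); Z=P[...,2]; v=c['color'].max(2)
print('face',np.median(Z[120:150,190:215]))
s=env.get_state(); Rm=R.from_quat(s['tool_rot']).as_matrix(); e=s['eef_pos']
for n,(u,w),zt,r in(('disc',(321,175),.104,26),('barrel',(266,236),.118,16),('dome',(188,215),.108,19)):
    m=np.zeros((420,560),bool); m[w-r:w+r,u-r:u+r]=1
    lo=zt-(.005 if n=='dome' else .004)
    k=m&(Z>lo)&(Z<zt+.004)&(v<75); k=cv2.morphologyEx(k.astype(np.uint8),cv2.MORPH_OPEN,np.ones((3,3)))
    nn,l,st,ce=cv2.connectedComponentsWithStats(k); i=1+st[1:,4].argmax(); q=P[l==i]
    (cx,cy),rad=cv2.minEnclosingCircle(np.float32(q[:,:2]*1000)); p=np.array([cx,cy])/1000
    mid=(q[:,:2].min(0)+q[:,:2].max(0))/2
    d=Rm.T@np.array([p[0]-e[0],p[1]-e[1],zt+.173-e[2]])*100
    print(n,st[i],'circ',p.round(4),'diam mm',round(2*rad,1),'mid',mid.round(4),'ray',plane(c,[ce[i]],zt)[0].round(4),'z',np.percentile(q[:,2],[5,50,99]).round(4),'tool cm',d.round(2))
```

```text
face 0.0738771428120226
disc [ 300  157   41   40 1285] circ [ 0.5393 -0.085 ] diam mm 35.6 mid [ 0.5393 -0.0848] ray [ 0.5387 -0.0858  0.104 ] z [0.1013 0.1025 0.104 ] tool cm [ 1.85  3.52 12.75]
barrel [255 230  23  21 375] circ [ 0.6068 -0.1042] diam mm 19.9 mid [ 0.6065 -0.1042] ray [ 0.6054 -0.1049  0.118 ] z [0.1149 0.1162 0.1176] tool cm [-3.43 -1.11 11.35]
dome [177 212  18  16 215] circ [ 0.6251 -0.175 ] diam mm 16.1 mid [ 0.625 -0.175] ray [ 0.6226 -0.1745  0.108 ] z [0.1034 0.1047 0.1067] tool cm [-2.05 -8.29 12.35]
```

The diameters come out at 35.6 mm and 19.9 mm, and the heights match what was given. Approaching the disc now.

>>> {"name": "jog_arm", "arguments": {
  "deltas": [
    [[255,0.9,1.7,1,0],[255,1.85,3.5,3,0],[255,1.85,3.5,6,0],[255,1.85,3.5,9,0],[255,1.85,3.5,10.5,0],[255,1.85,3.5,11.5,0],[255,1.85,3.5,11.8,0],[255,1.85,3.5,11.8,0],[255,1.85,3.5,11.8,0]]
  ]
}}

```text
time: 2.57
eef_pos: [0.5403, -0.0853, 0.2878]
tool_rot: [-0.219, 0.976, -0.0, 0.001]
force: [0.4, -0.7, 0.7]
width: -0.001
gripper_force: 0.0
```

>>> {"name": "jog_arm", "arguments": {
  "deltas": [
    [[255,0,0,0.25,0],[255,0,0,0.5,0],[255,0,0,0.7,0],[255,0,0,0.9,0],[255,0,0,1.1,0],[255,0,0,1.2,0],[255,0,0,1.2,0],[255,0,0,1.2,0]]
  ]
}}

```text
time: 3.23
eef_pos: [0.54, -0.0848, 0.2749]
tool_rot: [-0.22, 0.976, -0.0, 0.0]
force: [0.1, 0.7, 1.8]
width: 0.002
gripper_force: 1.0
```

Light contact (about 1.8 N) at a tip height of 0.102. Pushing down in steps.

>>> {"name": "jog_arm", "arguments": {
  "deltas": [
    [[255,0,0,0.1,0],[255,0,0,0.2,0],[255,0,0,0.3,0],[255,0,0,0.4,0],[255,0,0,0.5,0],[255,0,0,0.6,0],[255,0,0,0.65,0],[255,0,0,0.65,0]]
  ]
}}

```text
time: 3.9
eef_pos: [0.54, -0.0848, 0.2682]
tool_rot: [-0.22, 0.976, -0.0, 0.0]
force: [-0.7, 0.6, 2.1]
width: 0.001
gripper_force: 1.5
```

>>> {"name": "jog_arm", "arguments": {
  "deltas": [
    [[255,0,0,0.1,0],[255,0,0,0.2,0],[255,0,0,0.25,0],[255,0,0,0.25,0],[255,0,0,0.25,0]]
  ]
}}

```text
time: 4.32
eef_pos: [0.54, -0.0848, 0.2665]
tool_rot: [-0.22, 0.976, -0.0, 0.0]
force: [-1.1, 0.6, 7.9]
width: -0.002
gripper_force: 3.6
```

7.9 N, well above the 3 N friction, at a tip height of 0.0935, so the disc is on its stop. Lifting and moving to the barrel.

>>> {"name": "jog_arm", "arguments": {
  "deltas": [
    [[255,0,0,-0.3,0],[255,0,0,-1,0],[255,0,0,-3,0],[255,0,0,-4.8,0],[255,-1.5,-1.3,-5,0],[255,-3.5,-3.1,-5,0],[255,-5,-4.4,-5,0],[255,-5.3,-4.6,-5,0],[255,-5.3,-4.6,-4,0],[255,-5.3,-4.6,-3.6,0]]
  ]
}}

```text
time: 5.15
eef_pos: [0.6064, -0.1036, 0.2996]
tool_rot: [-0.219, 0.976, 0.001, -0.002]
force: [-0.8, -0.5, -0.7]
width: 0.001
gripper_force: 0.0
```

>>> {"name": "jog_arm", "arguments": {
  "deltas": [
    [[255,0,0,0.2,0],[255,0,0,0.5,0],[255,0,0,0.7,0],[255,0,0,0.9,0],[255,0,0,0.9,0],[255,0,0,0.9,0]]
  ]
}}

```text
time: 5.65
eef_pos: [0.6074, -0.1036, 0.2928]
tool_rot: [-0.22, 0.976, -0.0, 0.0]
force: [-0.7, -0.5, 0.8]
width: 0.002
gripper_force: 0.0
```

>>> {"name": "jog_arm", "arguments": {
  "deltas": [
    [[255,0,0,0.1,0],[255,0,0,0.2,0],[255,0,0,0.3,0],[255,0,0,0.4,0],[255,0,0,0.5,0],[255,0,0,0.6,0],[255,0,0,0.7,0],[255,0,0,0.8,0],[255,0,0,0.9,0],[255,0,0,0.9,0]]
  ]
}}

```text
time: 6.48
eef_pos: [0.6077, -0.1037, 0.2836]
tool_rot: [-0.22, 0.976, -0.0, 0.0]
force: [-0.5, 0.9, 2.7]
width: -0.006
gripper_force: 1.2
```

>>> {"name": "jog_arm", "arguments": {
  "deltas": [
    [[255,0,0,0.1,0],[255,0,0,0.2,0],[255,0,0,0.3,0],[255,0,0,0.4,0],[255,0,0,0.4,0],[255,0,0,0.4,0]]
  ]
}}

```text
time: 6.98
eef_pos: [0.6077, -0.1036, 0.2807]
tool_rot: [-0.22, 0.976, -0.0, 0.0]
force: [-1.2, 0.7, 7.6]
width: -0.001
gripper_force: 3.4
```

7.6 N, so the barrel is on its stop too. Dome next.

>>> {"name": "jog_arm", "arguments": {
  "deltas": [
    [[255,0,0,-0.3,0],[255,0,0,-1,0],[255,0,0,-2.8,0],[255,0.4,-1.8,-3,0],[255,0.9,-4.5,-3,0],[255,1.3,-6.5,-3,0],[255,1.5,-7.1,-3,0],[255,1.5,-7.1,-1.8,0],[255,1.5,-7.1,-0.8,0],[255,1.5,-7.1,-0.5,0]]
  ]
}}

```text
time: 7.82
eef_pos: [0.6232, -0.1734, 0.2814]
tool_rot: [-0.219, 0.976, 0.001, -0.003]
force: [-0.5, 0.2, -0.4]
width: 0.0
gripper_force: 0.0
```

>>> {"name": "jog_arm", "arguments": {
  "deltas": [
    [[255,0,0,0.1,0],[255,0,0,0.2,0],[255,0,0,0.3,0],[255,0,0,0.4,0],[255,0,0,0.4,0],[255,0,0,0.4,0]]
  ]
}}

```text
time: 8.32
eef_pos: [0.6245, -0.1741, 0.281]
tool_rot: [-0.22, 0.976, -0.0, 0.0]
force: [0.3, -0.0, 0.2]
width: -0.001
gripper_force: 0.0
```

>>> {"name": "jog_arm", "arguments": {
  "deltas": [
    [[255,0,0,0.1,0],[255,0,0,0.2,0],[255,0,0,0.3,0],[255,0,0,0.4,0],[255,0,0,0.5,0],[255,0,0,0.6,0],[255,0,0,0.7,0],[255,0,0,0.75,0],[255,0,0,0.75,0]]
  ]
}}

```text
time: 9.07
eef_pos: [0.6246, -0.1743, 0.2732]
tool_rot: [-0.22, 0.976, -0.0, 0.0]
force: [0.8, 0.7, 2.1]
width: 0.001
gripper_force: 1.2
```

>>> {"name": "jog_arm", "arguments": {
  "deltas": [
    [[255,0,0,0.1,0],[255,0,0,0.2,0],[255,0,0,0.3,0],[255,0,0,0.3,0],[255,0,0,0.3,0]]
  ]
}}

```text
time: 9.48
eef_pos: [0.6246, -0.1742, 0.2709]
tool_rot: [-0.22, 0.976, -0.0, 0.0]
force: [-0.3, 0.6, 6.2]
width: 0.002
gripper_force: 2.9
```

6.2 N, so the dome is down. Going back to the hover pose to check.

>>> {"name": "jog_arm", "arguments": {
  "deltas": [
    [[255,0,0,-0.3,0],[255,0,0,-1,0],[255,0,0,-3,0],[255,0,0,-6,0],[255,0.6,2,-9,0],[255,1.3,5,-11,0],[255,1.9,7.5,-13,0],[255,2.05,8.15,-13.4,0],[255,2.05,8.15,-13.4,0],[255,2.05,8.15,-13.4,0]]
  ]
}}

```text
time: 10.32
eef_pos: [0.5707, -0.1094, 0.4037]
tool_rot: [-0.22, 0.976, 0.0, -0.0]
force: [-0.4, -0.3, 0.0]
width: -0.0
gripper_force: 0.0
```

Run:
```python
from h import *
a=np.load('pics/w1.png.npz'); c=shot('wrist','w2.png'); A=cloud(a)[...,2]; B=cloud(c)[...,2]
va=a['color'].max(2)<75; vb=c['color'].max(2)<75
for n,(u,w),r,lo in(('disc',(321,175),24,.085),('barrel',(266,236),13,.10),('dome',(188,215),17,.085),('pointer',(237,168),20,.085)):
    g=lambda Z,v:np.percentile(Z[w-r:w+r,u-r:u+r][v[w-r:w+r,u-r:u+r]&(Z[w-r:w+r,u-r:u+r]>lo)],85)
    print(n,g(A,va).round(4),g(B,vb).round(4))
s=env.get_state(); print(s['eef_pos'],s['time'],s['force'])
```

```text
disc 0.1032 0.0953
barrel 0.1168 0.109
dome 0.1048 0.0978
pointer 0.1086 0.1086
[ 0.57101408 -0.10972064  0.40285973] 10.3667 [ 0.0935451  -0.38697394 -0.89893846]
```

View pics/w2.png

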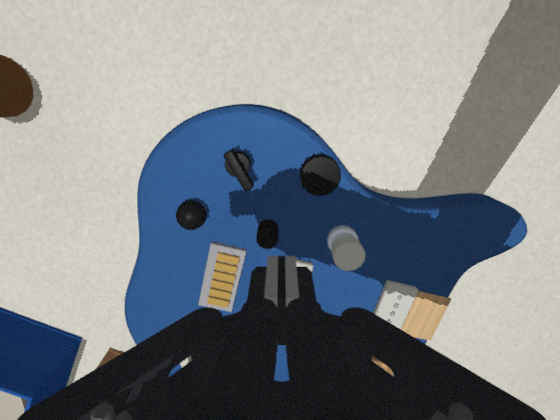

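The disc (321,175), barrel (267,234) and dome (191,214) now sit 7–8 mm lower. The pointer (238,165) is still at its original height and the jar (346,248) hasn't moved.

```bash
python3 -c "
from cell import env
print(env.job_done())"
```

```text
the job is handed in; nothing more can be done
None
```

I pushed the disc, barrel and dome knobs down to their stops in that order, at about 6–8 N each; the pointer knob is still up, the jar has not moved, and I handed the job in at about 10.4 s (no verdict was returned).

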